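# Lay the dust brush on the tool rest

### The job

Pick up the wooden-handled dust brush that lies near the front of the bench (not the one at the back, behind the electronic box) and lay it in the empty middle notch of the tool rest, centred over the two notched combs and with its bristles pointing to the far side of the rest, away from the robot, like the tips of the two tools already there. Set it down in the notch rather than dropping it, and leave the two tools on the rest where they lie.

Things in the scene. Friction and masses are not known exactly. Their poses are not given: they have to be found in the camera images.
- brush_mid (a point): Dust brush lying near the front of the bench, 122 mm long, 12 g: round brown wooden handle 10 mm thick, dark bristles at one end; may roll if pushed. The point is inside the handle, about 5 mm above what it lies on, 73 mm from the bristle tips, 49 mm from the handle's end: grasp here, across the handle. y runs along the brush to the handle's end, -y to the bristles; x and z may roll about that line.
- brush_bristles (a point): The tips of the brush's bristles, 73 mm from brush_mid along -y of the brush; axes as brush_mid.
- rest_notch (a point): Middle of the empty middle notch of the fixed tool rest, half-way between its two upright wooden combs, 31 mm above the bench: brush_mid belongs here. x: far side of the rest, away from the robot, the way tools lie; y: to the stick; z up. Plate 84 x 174 x 4 mm; combs 9 mm thick, 36 high, 60 apart; notches 64 apart, 30 wide at the top, 12 at the flat bottom, 26 above the bench.
- stick_mid (a point): Centre of the black lacquered stick (7 x 172 x 7 mm) that lies in the rest's left notch, tip to the far side; stays there. Its y axis runs along it.
- punch_mid (a point): Centre of the steel pin punch (7 x 98 x 7 mm) that lies in the rest's right notch, tip to the far side; stays there. Its y axis runs along it.

How it is judged:
By the outcome, as a careful person would: the job done as asked, in the order asked, and still so for the second after the job is handed in, with the robot touching nothing.
It also fails if it takes over 35 s, if anything falls off the work surface, if the arm or the gripper's body presses on something with over 40 N, if the wrist force passes 120 N, or if a joint passes its speed limit or range.

### The arm

A 7-joint arm with a two-finger parallel gripper is mounted at the origin on a cart in front of the work surface, level with it; the furniture and walls round the work are solid. World frame = base frame: x ahead of the robot, y to its left, z up, the work surface at z = 0. Lengths are in mm, angles in rad, forces in N, time in s.
With the tool pointing down it reaches from about 425 to 800 mm from the base axis. Payload 8.3 kg.
Tool frame: the origin (TCP) lies on the centre line of the jaws, within the pads' length; the fingertips stand ahead of it and the grasp point (between the pads) lies 8 mm behind it (manip.tip_reach is the z of the fingertips in the tool frame, in mm); z points along the fingers, y is the line along which they close (so a half turn about z gives the same grasp; the last joint's range is limited). The gripper opens to 85 mm and grips with 20 to 120 N. Pads are 22 mm wide; open, the fingers measure 114 mm over their backs; the gripper's body (76 mm by 85 mm) begins 54 mm behind the grasp point. The pads swing forward as they close: fully open they stand 13 mm farther back than shut.
Start: joints at [1.178, 0.383, 0.016, 1.37, -0.006, 1.388, -0.046], TCP at [202.445, -591.287, 242.279] pointing down, gripper open.
Joint ranges: [-2.95, 2.95], [-0.25, 2.06], [-1.52, 1.56], [0.18, 2.33], [-1.44, 4.58], [0.02, 2.06], [-3.01, 3.01]. Speed limits (rad/s): [2.39, 2.39, 3.01, 3.01, 3.14, 3.14, 3.14].

### API

Orientations are given as a unit quaternion [w, x, y, z].
In Python, from rig import manip, cams gives the robot as it stands.
- The arm moves only by the tool play_rows, never from a script. Its argument "plan" is a list of rows, each a list of 7 numbers: the turn, a rotation vector about the world's x, y, z scaled (see below), then the shift along the world's x, y, z scaled (see below), then the closure, from -1 (fully open) to 1 (shut), so that 0 is half open. In form: [[rx, ry, rz, dx, dy, dz, gripper], ...]. A call has 1 to 12 rows; each row shifts and turns the commanded pose from where the row before left it; what a row does not reach is not made up. The controller multiplies each number of a shift by 5 cm and each number of a turn by 10 degrees. A row lasts 1/8 s, in which the tool goes at most 62.5 mm and 10.7 degrees, less where a joint would pass 70% of its speed; a pose out of reach is approached as far as the arm can. A call with a number of a shift or a turn outside -1 to 1 is refused whole. A call with a gripper value outside its range is refused whole. The fingers move at their own pace and stop on an object; "force" is the grip in N (left out, the last holds). Time passes only in rows, so rows that do not move let the fingers close. It gives the time, the measured TCP pose, the force, the opening and the grip force at its end, in the units of the state.
- manip.read_state(): the state, without advancing time (a new reading comes with each control period).
- cams.capture(name): name is "scene" or "top"; returns a dict with "img" (480x640x3 uint8, red, green, blue), "mtx" (3x3 intrinsics, pixels), "dist_coeffs" ([k1, k2, p1, p2, k3] as OpenCV has them; the pictures are not rectified), "world_from_camera" (4x4, takes a point from camera to world coordinates). Camera axes: x right, y down, z forward; pixel columns grow to the right and rows downward; lengths in mm; the calibration is good to about 2 mm. A picture is of the moment at which its call begins. There is no depth.
- manip.hand_in(): hands the job in; it is judged then, once.
The state is a dict: "time": time; "joints": joint angles; "dq": joint speeds; "tau": joint torques, N m; "tcp_pos": TCP position; "eef_rot": TCP orientation; "ft_force": force on the tool from outside, world axes, zero at the start; "wrist_torque": the same for the moment, N m; "opening": finger opening in mm; "grip_force": force on a finger pad.
Only numpy, scipy, OpenCV 4.12 (cv2) and the standard library are available. Lean on these libraries where they do the work, as an engineer would, in place of code of your own. Each camera call takes 0.05 s, during which the arm holds its last target. There are 200 camera calls.

## Working session

There is one attempt and no reset: what is moved stays moved. The work goes in short steps, Python scripts to look and compute and a tool call to move; the robot and the scene stay as the last step left them, time stands still between calls to the robot, and variables do not carry over. Pictures are saved under pics/ and viewed, at most 10 in all, crops included, and the job is handed in when it is done.

Besides the shell and the picture viewer there is one more tool, called after "Request:" as a command line: name --pt "numbers of a row" for each row, then --argument value for the rest. play_rows: Moves the arm, as the interface text tells. Shifts and turns lie within -1 to 1; 1 stands for 5 cm of shift or 10 degrees of turn. Its arguments: {"type":"object","properties":{"plan":{"type":"array","items":{"type":"array","items":{"type":"number","minimum":-1,"maximum":1}}},"force":{"type":"number"}},"required":["plan"]}

```bash
mkdir -p pics
cat > h.py <<'E'
import numpy as np, cv2
from rig import manip, cams
def snap(name,fn):
    c=cams.capture(name); cv2.imwrite('pics/'+fn,c['img'][:,:,::-1]); np.savez('pics/'+fn+'.npz',**{k:c[k] for k in('img','mtx','dist_coeffs','world_from_camera')}); return c
def load(fn): return np.load('pics/'+fn+'.npz')
def ray(c,px):
    u=cv2.undistortPoints(np.array([[px]],float),np.array(c['mtx']),np.array(c['dist_coeffs']))[0,0]
    T=np.array(c['world_from_camera']); return T[:3,3],T[:3,:3]@np.array([u[0],u[1],1])
def at_z(c,px,z):
    o,d=ray(c,px); return o+d*(z-o[2])/d[2]
def proj(c,P):
    T=np.linalg.inv(np.array(c['world_from_camera'])); r,_=cv2.Rodrigues(T[:3,:3])
    return cv2.projectPoints(np.array(P,float).reshape(-1,3),r,T[:3,3],np.array(c['mtx']),np.array(c['dist_coeffs']))[0][:,0]
E
python3 - <<'E'
from h import *
for n in('top','scene'):
    c=snap(n,n+'0.png'); print(np.round(c['world_from_camera'],2))
print(manip.tip_reach); print(manip.read_state())
E
```

```text
[[ 1.000e-02 -9.800e-01  1.900e-01  3.582e+02]
 [-1.000e+00 -1.000e-02  2.000e-02 -1.213e+01]
 [-2.000e-02 -1.900e-01 -9.800e-01  8.911e+02]
 [ 0.000e+00  0.000e+00  0.000e+00  1.000e+00]]
[[-9.0000e-01 -2.1000e-01  3.8000e-01  2.0117e+02]
 [-4.4000e-01  4.8000e-01 -7.6000e-01  6.4373e+02]
 [-2.0000e-02 -8.5000e-01 -5.2000e-01  5.0080e+02]
 [ 0.0000e+00  0.0000e+00  0.0000e+00  1.0000e+00]]
11.0
{'time': 0.1, 'joints': array([ 1.1781231 ,  0.38418615,  0.01639544,  1.37108796, -0.00626408,
        1.38820308, -0.0464867 ]), 'dq': array([-0.00048609, -0.00235068, -0.0008198 , -0.0024317 ,  0.00047623,
        0.0012798 ,  0.00095251]), 'tau': array([ 2.77272418e-03, -6.29129291e+01,  8.47043619e-01, -3.72757316e+01,
        1.66039966e-02,  1.04444643e-02, -1.82345957e-05]), 'tcp_pos': array([ 202.25860696, -590.89043475,  241.34142192]), 'eef_rot': array([-8.98095326e-04,  9.86431297e-01,  1.64172030e-01, -1.86096393e-04]), 'ft_force': array([0.45979044, 0.81395061, 0.36876396]), 'wrist_torque': array([-0.01747122, -0.03952807,  0.00021285]), 'grip_force': 0.0, 'opening': 85.3500702380533}
```

View pics/top0.png

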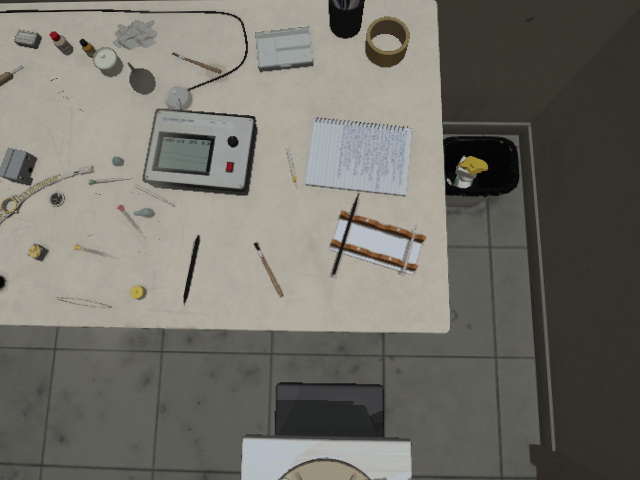

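View pics/scene0.png

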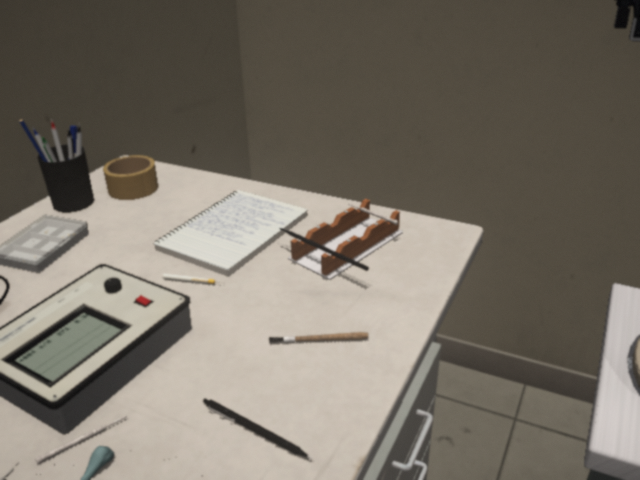

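The top view shows the front brush with its bristles at about (257,243) and its handle end at (282,296). The rest is around (378,242). I'll zoom in on both.

Run:
```python
from h import *
c=load('top0.png'); i=c['img'][:,:,::-1][190:310,240:440]
cv2.imwrite('pics/crop.png',cv2.resize(i,None,fx=4,fy=4,interpolation=cv2.INTER_CUBIC))
i=load('scene0.png')['img'][:,:,::-1][190:350,260:420]
cv2.imwrite('pics/crop2.png',cv2.resize(i,None,fx=3.75,fy=3.75,interpolation=cv2.INTER_CUBIC))
```

```text
(no output)
```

View pics/crop.png

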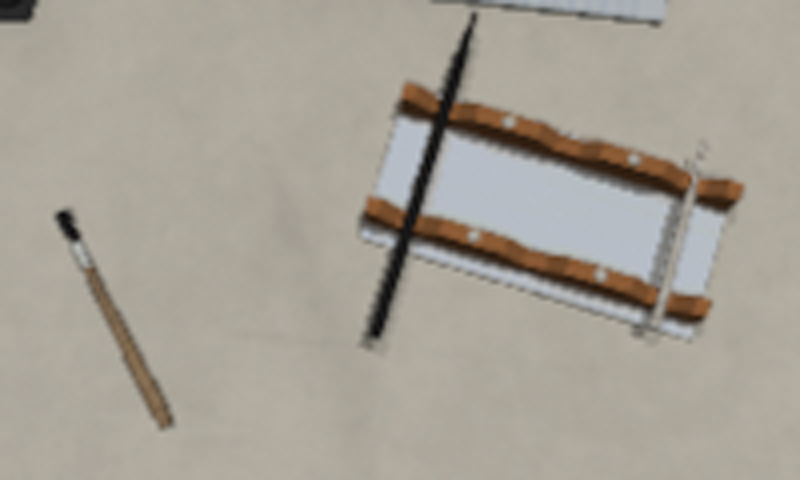

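View pics/crop2.png

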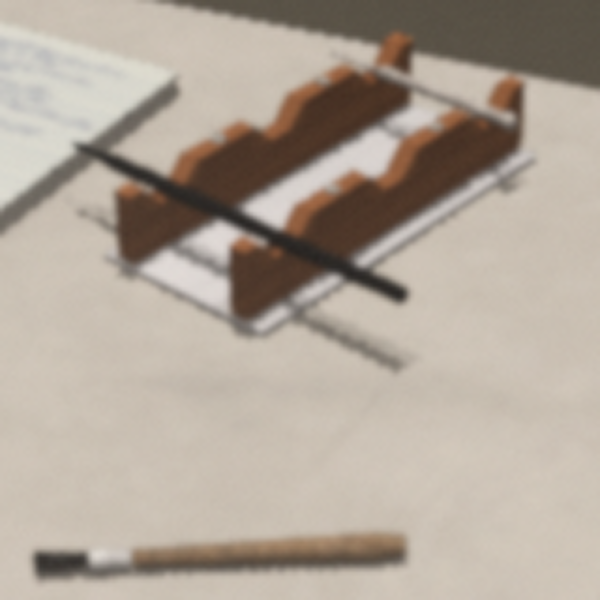

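Run:
```python
from h import *
c=load('top0.png'); s=load('scene0.png')
T=lambda x,y:((x+.5)/4-.5+240,(y+.5)/4-.5+190)
S=lambda x,y:((x+.5)/3.75-.5+260,(y+.5)/3.75-.5+190)
q=[at_z(c,T(*p),36) for p in((474,235),(600,274),(509,121),(633,159))]
print(np.round(q,1)); m=np.mean(q,0); ax=q[2]+q[3]-q[0]-q[1]; ay=q[0]+q[2]-q[1]-q[3]
print('notch',m,'x-yaw',np.degrees(np.arctan2(ax[1],ax[0])),np.degrees(np.arctan2(-ay[0],ay[1])), np.linalg.norm(ax)/2,np.linalg.norm(ay)/2)
for k,p in dict(bris=(63,213),end=(167,424)).items(): print(k,at_z(c,T(*p),5))
for k,p in dict(bris=(35,563),end=(405,548)).items(): print(k,'scene',at_z(s,S(*p),5))
# scene check of the notch: corners of plate
for p in ((262,330),(533,160)): print('plate near corners', at_z(s,S(*p),2))
for p in ((362,236),(690,338)): print('plate near corners top', at_z(c,T(*p),4))
# notch bottom in scene: project model
y=np.radians(np.degrees(np.arctan2(ax[1],ax[0])));R=np.array([[np.cos(y),-np.sin(y)],[np.sin(y),np.cos(y)]])
for X,Y,Z in((-30,6,26),(-30,-6,26),(30,6,26),(30,-6,26),(-42,87,4),(-42,-87,4)):
    w=np.r_[m[:2]+R@[X,Y],Z]
    a=proj(s,w)[0];b=proj(c,w)[0]; print((X,Y,Z),(a-[260,190])*3.75,(b-[240,190])*4)
```

```text
[[ 509.4  -58.1   36. ]
 [ 490.9 -119.    36. ]
 [ 566.6  -75.3   36. ]
 [ 548.  -135.9   36. ]]
notch [528.70935862 -97.07627592  36.        ] x-yaw -16.62434250645345 -16.94989468947202 59.68427456839093 63.53905220525589
bris [523.88290901 148.83798025   5.        ]
end [417.96712805  92.29377312   5.        ]
bris scene [524.25517526 149.13910913   5.        ]
end scene [416.83737617  92.32702867   5.        ]
plate near corners [515.24065851  -6.47903359   2.        ]
plate near corners [ 464.22789133 -166.93751418    2.        ]
plate near corners top [513.88711054  -3.25877707   4.        ]
plate near corners top [ 464.06885697 -167.36981286    4.        ]
(-30, 6, 26) [372.87261663 185.98223866] [521.69980096 252.99072241]
(-30, -6, 26) [392.04251971 174.09670087] [545.2089861  260.15478997]
(30, 6, 26) [259.63102851 137.0360384 ] [555.65795541 139.21589139]
(30, -6, 26) [278.99127813 125.96441963] [578.91224254 146.18178295]
(-42, 87, 4) [259.66991349 332.02703189] [357.39644177 235.50309822]
(-42, -87, 4) [534.48670708 153.21870646] [690.64156955 337.51159706]
```

Request:
play_rows --pt "0 0 0 0.5 0.5 0 -1" --pt "0 0 0.2 0.7 0.7 0 0" --pt "0 0 0.2 0.7 0.7 0 0.2" --pt "0 0 0.2 0.7 0.7 0 0.2" --pt "0 0 0.2 0.7 0.7 0 0.2" --pt "0 0 0.12 0.7 0.7 0 0.2" --pt "0 0 0 0.7 0.7 0 0.2" --pt "0 0 0 0.7 0.7 0 0.2" --pt "0 0 0 0 1 0 0.2" --pt "0 0 0 0 1 0 0.2" --pt "0 0 0 0 1 0 0.2" --pt "0 0 0 0 1 0 0.2" --force 30

```text
time: 1.6
tcp_pos: [472.0, -119.6, 242.0]
eef_rot: [-0.0, 0.97, 0.243, -0.0]
ft_force: [1.0, 0.3, 0.6]
opening: 33.9
grip_force: 0.0
```

Request:
play_rows --pt "0 0 0 -0.04 0.8 0 0.2" --pt "0 0 0 -0.04 0.8 0 0.2" --pt "0 0 0 -0.04 0.8 0 0.2" --pt "0 0 0 -0.04 0.8 -0.4 0.2" --pt "0 0 0 -0.04 0.8 -0.8 0.2" --pt "0 0 0 -0.04 0.6 -0.8 0.2" --pt "0 0 0 0 0 -0.8 0.2" --pt "0 0 0 0 0 -0.6 0.2" --pt "0 0 0 0 0 0 0.2"

```text
time: 2.72
tcp_pos: [458.4, 108.3, 70.2]
eef_rot: [-0.0, 0.97, 0.243, -0.003]
ft_force: [-0.2, -0.4, 0.5]
opening: 34.5
grip_force: 0.0
```

Run:
```python
from h import *
c=snap('scene','s1.png'); t=snap('top','t1.png'); st=manip.read_state(); print(manip.tip_reach,st['tcp_pos'],st['eef_rot'],st['opening'],st['joints'])
i=np.hstack([cv2.resize(c['img'][220:380,240:400],(400,400)),cv2.resize(t['img'][200:320,210:330],(400,400))]);cv2.imwrite('pics/c1.png',i[:,:,::-1])
```

```text
11.0 [460.69385268 108.82826738  72.97359873] [-1.43998418e-04  9.70095753e-01  2.42722481e-01  8.14088718e-05] 34.17340465335054 [ 0.19378035  0.27321878 -0.55634782  1.96253225  0.17543074  0.95257102
 -1.52856222]
```

View pics/c1.png

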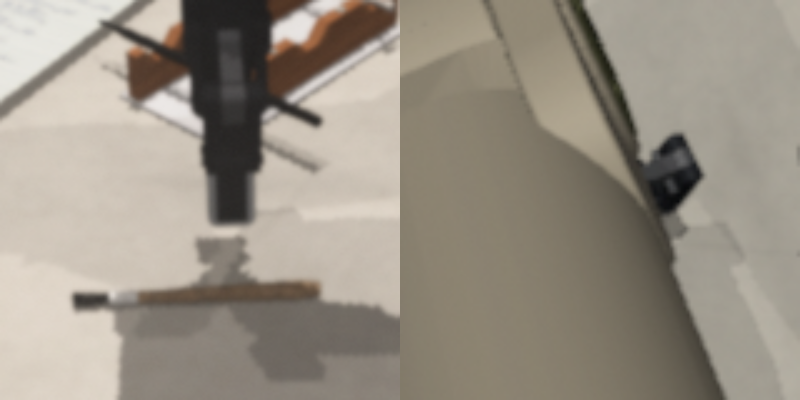

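Request:
play_rows --pt "0 0 0 0 0.13 -0.3 0.2" --pt "0 0 0 0 0 -0.4 0.2" --pt "0 0 0 0 0 -0.3 0.2" --pt "0 0 0 0 0 -0.1 0.2" --pt "0 0 0 0 0 -0.05 0.2" --pt "0 0 0 0 0 0 0.2" --pt "0 0 0 0 0 0 0.2"

```text
time: 3.7
tcp_pos: [460.9, 115.3, 15.3]
eef_rot: [0.0, 0.97, 0.243, 0.0]
ft_force: [1.5, -0.2, -0.5]
opening: 34.3
grip_force: 0.0
```

Run:
```python
from h import *
c=snap('scene','s2.png'); st=manip.read_state(); print(st['tcp_pos'],st['ft_force'],st['opening'])
cv2.imwrite('pics/c2.png',cv2.resize(c['img'][260:380,240:400],(800,600),interpolation=cv2.INTER_CUBIC)[:,:,::-1])
```

```text
[460.77381195 115.27965716  15.19091108] [0.52382791 0.66660058 0.8087265 ] 34.54864073361111
```

View pics/c2.png

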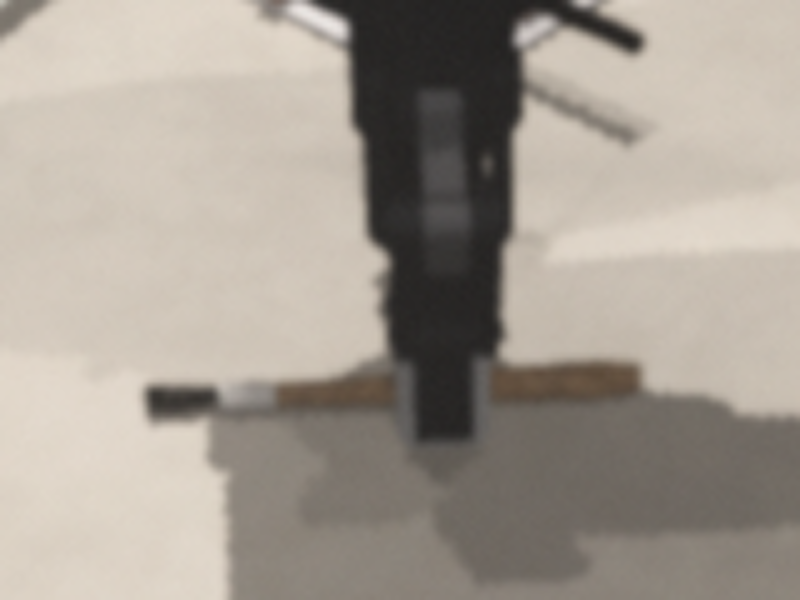

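The fingers straddle the handle at about (440,400) in the crop, roughly 49 mm from the handle end. I'll lower a little more and close.

Request:
play_rows --pt "0 0 0 0 0 -0.05 0.2" --pt "0 0 0 0 0 0 0.5" --pt "0 0 0 0 0 0 0.7" --pt "0 0 0 0 0 0 1" --pt "0 0 0 0 0 0 1" --pt "0 0 0 0 0 0 1" --pt "0 0 0 0 0 0 1" --pt "0 0 0 0 0 0 1" --force 30

```text
time: 4.75
tcp_pos: [460.4, 115.2, 12.3]
eef_rot: [-0.0, 0.97, 0.243, 0.0]
ft_force: [-0.4, 0.0, 2.8]
opening: 8.1
grip_force: 29.6
```

Request:
play_rows --pt "0 0 0 0 0 0.4 1" --pt "0 0 0 0 0 0.8 1" --pt "0 0 0 0 0 0.8 1" --pt "0 0 -0.56 0.17 -0.53 0 1" --pt "0 0 -0.56 0.17 -0.53 0 1" --pt "0 0 -0.56 0.17 -0.53 0 1" --pt "0 0 -0.56 0.17 -0.53 0 1" --pt "0 0 -0.56 0.17 -0.53 0 1" --pt "0 0 -0.56 0.17 -0.53 0 1" --pt "0 0 -0.56 0.17 -0.53 0 1" --pt "0 0 -0.56 0.17 -0.53 0 1" --pt "0 0 0 0 0 0 1"

```text
time: 6.25
tcp_pos: [527.4, -101.4, 110.2]
eef_rot: [0.001, 0.989, -0.15, -0.001]
ft_force: [-0.7, 0.2, 0.2]
opening: 7.4
grip_force: 29.4
```

Request:
play_rows --pt "0 0 0 0 0 0 1" --pt "0 0 0 0 0 0 1"

```text
time: 6.5
tcp_pos: [528.0, -96.1, 111.7]
eef_rot: [-0.0, 0.989, -0.145, -0.001]
ft_force: [0.3, -1.2, 0.5]
opening: 8.3
grip_force: 29.4
```

Run:
```python
from h import *
c=snap('scene','s3.png'); st=manip.read_state(); print(st['tcp_pos'],st['eef_rot'],st['ft_force'],st['opening'],st['grip_force'],st['joints'])
y=np.radians(-16.8);d=np.array([np.cos(y),np.sin(y),0]);p=st['tcp_pos']-[0,0,7.3]
print((proj(c,[p+73*d,p,p-49*d])-[280,130])*5)
cv2.imwrite('pics/c3.png',cv2.resize(c['img'][130:250,280:440],(800,600),interpolation=cv2.INTER_CUBIC)[:,:,::-1])
```

```text
[528.11983799 -96.07755119 111.92941755] [-1.24670139e-04  9.89482663e-01 -1.44651084e-01 -3.28116352e-04] [ 0.54390634 -0.11627256  0.29355324] 8.139836383655261 29.379087388515472 [ 0.38960661  0.31979432 -0.32158073  1.77294652  0.11333546  1.06759351
 -1.83271001]
[[150.46307345 206.60602726]
 [333.25074723 274.80871782]
 [466.0446636  324.45631776]]
```

View pics/c3.png

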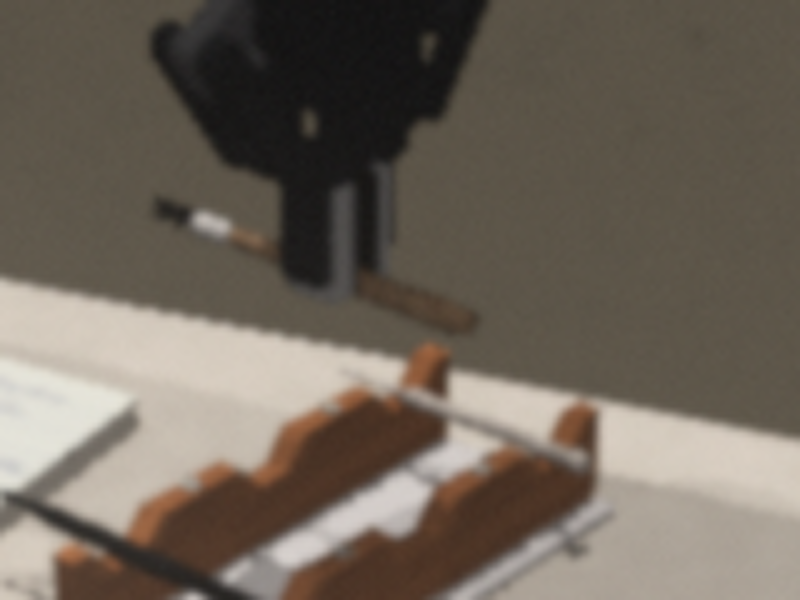

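The brush is held level at (153,207)–(475,322), within 1–2 mm of the prediction. I'll lower it now.

Request:
play_rows --pt "0 0 0 0.03 -0.02 -0.3 1" --pt "0 0 0 0 0 -0.4 1" --pt "0 0 0 0 0 -0.3 1" --pt "0 0 0 0 0 -0.2 1" --pt "0 0 0 0 0 -0.1 1" --pt "0 0 0 0 0 -0.06 1" --pt "0 0 0 0 0 0 1" --pt "0 0 0 0 0 0 1" --pt "0 0 0 0 0 0 1"

```text
time: 7.68
tcp_pos: [530.2, -97.8, 44.6]
eef_rot: [0.0, 0.989, -0.145, 0.0]
ft_force: [0.4, 0.9, -0.7]
opening: 7.9
grip_force: 29.4
```

Run:
```python
from h import *
c=snap('scene','s4.png'); st=manip.read_state(); print(st['tcp_pos'],st['eef_rot'],st['ft_force'],st['opening'],st['grip_force'])
cv2.imwrite('pics/c4.png',cv2.resize(c['img'][170:290,270:430],(800,600),interpolation=cv2.INTER_CUBIC)[:,:,::-1])
```

```text
[530.12629249 -97.81641065  44.58220632] [-1.28019474e-05  9.89394477e-01 -1.45253157e-01  2.99330652e-04] [-0.28633365 -0.5196698   0.12049054] 7.9190958228093065 29.382142424583435
```

View pics/c4.png

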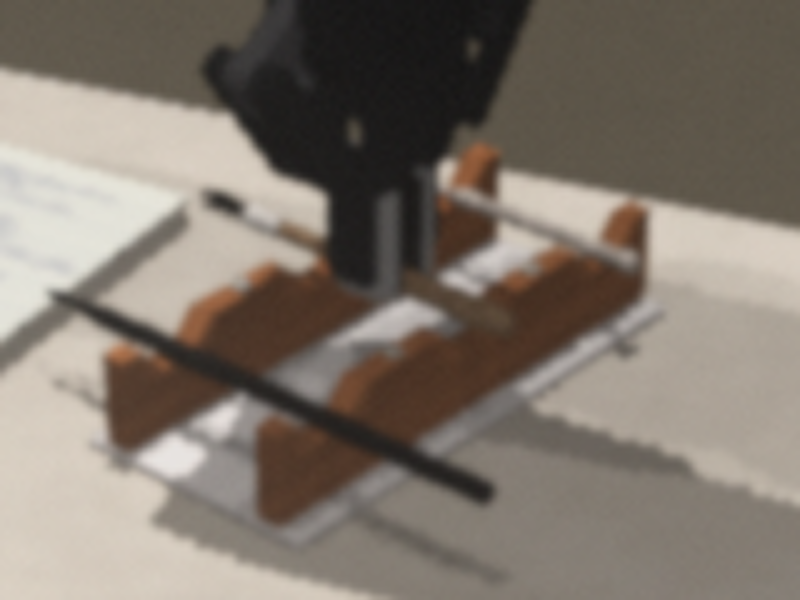

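Lined up over the notch, with the handle entering above the near comb at about (470,300). I'll go down the last few mm.

Request:
play_rows --pt "0 0 0 0 0 -0.04 1" --pt "0 0 0 0 0 -0.03 1" --pt "0 0 0 0 0 -0.03 1" --pt "0 0 0 0 0 0 1" --pt "0 0 0 0 0 0 1"

```text
time: 8.35
tcp_pos: [530.0, -97.8, 39.3]
eef_rot: [-0.0, 0.989, -0.145, 0.0]
ft_force: [-0.4, -1.1, -0.4]
opening: 7.9
grip_force: 29.4
```

Request:
play_rows --pt "0 0 0 0 0 -0.01 1" --pt "0 0 0 0 0 0 1" --pt "0 0 0 0 0 0 1"

```text
time: 8.72
tcp_pos: [529.9, -97.8, 38.8]
eef_rot: [-0.0, 0.989, -0.145, 0.0]
ft_force: [-0.1, -0.8, -0.7]
opening: 8.1
grip_force: 29.4
```

Request:
play_rows --pt "0 0 0 0 0 -0.015 1" --pt "0 0 0 0 0 0 1" --pt "0 0 0 0 0 0 1"

```text
time: 9.1
tcp_pos: [530.1, -97.8, 38.3]
eef_rot: [0.0, 0.989, -0.145, 0.0]
ft_force: [-0.8, -0.6, 3.9]
opening: 8.2
grip_force: 29.8
```

Request:
play_rows --pt "0 0 0 0 0 -0.015 1" --pt "0 0 0 0 0 0 1" --pt "0 0 0 0 0 0 1"

```text
time: 9.48
tcp_pos: [530.1, -97.8, 38.1]
eef_rot: [0.0, 0.989, -0.145, 0.0]
ft_force: [-4.3, 1.3, 12.2]
opening: 7.7
grip_force: 30.5
```

Contact with the comb. I'll ease off slightly, open gently, then lift.

Request:
play_rows --pt "0 0 0 0 0 0.015 1" --pt "0 0 0 0 0 0 1" --pt "0 0 0 0 0 0 0.78" --pt "0 0 0 0 0 0 0.7" --pt "0 0 0 0 0 0 0.6" --pt "0 0 0 0 0 0 0.45" --pt "0 0 0 0 0 0 0.3" --pt "0 0 0 0 0 0 0.3" --pt "0 0 0 0 0 0 0.3"

```text
time: 10.6
tcp_pos: [530.0, -97.8, 38.0]
eef_rot: [-0.0, 0.989, -0.145, 0.0]
ft_force: [-0.0, 0.8, 0.5]
opening: 30.2
grip_force: 0.0
```

Request:
play_rows --pt "0 0 0 0 0 0.1 0.3" --pt "0 0 0 0 0 0.3 0.3" --pt "0 0 0 0 0 0.6 0.3" --pt "0 0 0 0 0 0.8 0.3" --pt "0 0 0 0 0 0.8 0.3" --pt "0 0 0 0 -0.8 0.3 0.3" --pt "0 0 0 0 -0.8 0 0.3" --pt "0 0 0 0 -0.8 0 0.3" --pt "0 0 0 0 -0.8 0 0.3" --pt "0 0 0 0 -0.8 0 0.3" --pt "0 0 0 0 -0.8 0 0.3" --pt "0 0 0 0 0 0 0.3"

```text
time: 12.1
tcp_pos: [528.4, -342.2, 183.8]
eef_rot: [0.001, 0.989, -0.148, 0.0]
ft_force: [0.1, -0.2, -0.3]
opening: 30.1
grip_force: 0.0
```

Run:
```python
from h import *
c=snap('scene','s5.png'); t=snap('top','t5.png'); st=manip.read_state(); print(st['time'],st['tcp_pos'],st['ft_force'])
i=np.hstack([cv2.resize(c['img'][180:280,270:370+10],(400,400)),cv2.resize(t['img'][190:290,325:435],(400,400))]);cv2.imwrite('pics/c5.png',i[:,:,::-1])
y=np.radians(-16.8);d=np.array([np.cos(y),np.sin(y),0]);p=np.array([528.7,-97.1,31])
print('exp scene',(proj(c,[p+73*d,p-49*d])-[270,180])*[400/110,4],'top',(proj(t,[p+73*d,p-49*d])-[325,190])*[400/110,4]+[400,0])
```

```text
12.2 [ 529.99813234 -337.73157076  183.76655566] [ 0.40033371  0.46289638 -0.75472549]
exp scene [[151.05023959 134.1180223 ]
 [371.0918577  237.72175427]] top [[629.68430449  60.27351331]
 [566.49010569 291.69821532]]
```

View pics/c5.png

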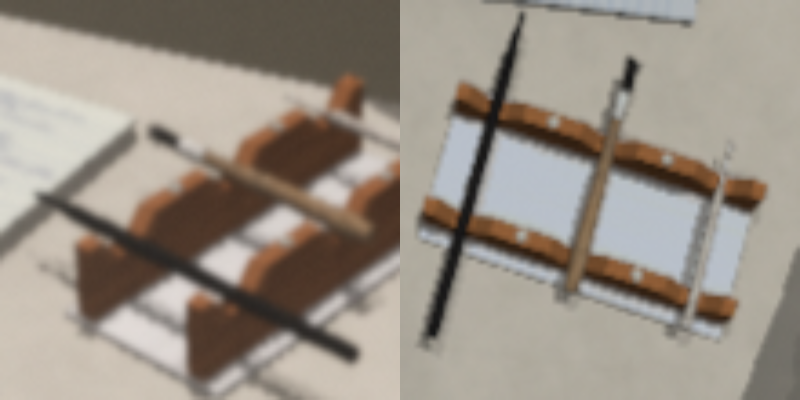

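The brush lies in the middle notch. In the top half its bristles are at about (632,60) against an expected (630,60), and its handle end is at about (572,290) against (566,292). The stick and punch haven't moved.

```bash
python3 -c "
from rig import manip
print(manip.hand_in())"
```

```text
the job is handed in; nothing more can be done
None
```

The front dust brush lies in the middle notch of the rest with its bristles to the far side, within about 2 mm of centred in the last pictures; the stick and punch did not move, and the job was handed in at about 12 s.

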